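# Level the clock movement's test board with a wedge

## Task

The hinged wooden board that carries the brass clock movement droops at its front edge. Take the tall wooden wedge (not the slim one of the same length, which you leave where it lies) and push it thin end first under the middle of the board's front edge, square to it, until the board sits level; leave the wedge there, flat on the bench and holding the board up.

Things in the scene. Friction and masses are not known exactly. Their poses are not given: they have to be found in the camera images.
- wedge_centre (a point): Tall wedge, loose, pale wood, flat on the bench: 150 mm long, 34 wide, 45 high at the thick end tapering straight to 3 at the thin end; 90 g. Point: mid-length, mid-width, 22.5 above its underside; +x to the thin end, z up. Grip across its vertical sides 40 to 50 towards the thick end (-x); it is 35 to 39 high there. It is 26 high 82 from the thin end. Rough: it stays where left.
- slim_centre (a point): Slim wedge, a bystander to leave alone: same wood, 150 long, 34 wide, but only 16 mm high at the thick end (3 at the thin end), too low to level the board. Point: mid-length, mid-width, 8 above its underside; +x to the thin end. The two wedges lie either side of the stand's front; which side varies.
- stand_mouth (a point): Point fixed on the stand, at bench height below the middle of the level board's front edge. +x: into the stand, the way to push, square to the edge; z up. Board 130 mm wide, 18 thick, 172 deep. Underside of the edge 26 above the bench when level, 10 at the start. Below it, clear 100 wide, 140 deep. Brass movement on it, 165 high, starts 65 in; before that nothing is over 50 high.
- board (a joint): Tilt of the dark wood board, rad: 0 level, -0.1 drooping on its pegs (start), positive = front edge too high. It hinges along its back, 160 mm behind the front edge and 35 above the bench; 3 to 4 N of lift at the front edge raises it and it drops back if unsupported.
Mind the look-alikes: they are no part of the job. Leave any purple or turquoise look-alike of the part that bears wedge_centre alone.

How it is judged:
By the outcome, as a careful person would: the job done as asked, in the order asked, and still so for the second after the job is handed in, with the robot touching nothing.
It also fails if it takes over 40 s, if anything falls off the work surface, if the arm or the gripper's body presses on something with over 40 N, if the wrist force passes 120 N, or if a joint passes its speed limit or range.

## Robot

A 7-joint arm with a two-finger parallel gripper is mounted at the origin on the work surface. World frame = base frame: x ahead of the robot, y to its left, z up, the work surface at z = 0. Lengths are in mm, angles in rad, forces in N, time in s.
With the tool pointing down it reaches from about 400 to 875 mm from the base axis. Payload 4.4 kg.
Tool frame: the origin (TCP) lies midway between the tips of the shut fingers; the grasp point (between the pads) lies 19 mm behind it (ctrl.grip_point_offset is the distance from the TCP to the grasp point, in mm); z points along the fingers, x is the direction in which the jaws open and shut, and the axes are right-handed (so a half turn about z gives the same grasp; the last joint's range is limited). The gripper opens to 85 mm and grips with 20 to 120 N. Pads are 22 mm wide; open, the fingers measure 114 mm over their backs; the gripper's body (76 mm by 85 mm) begins 54 mm behind the grasp point. The pads swing forward as they close: fully open they stand 13 mm farther back than shut.
Start: joints at [1.262, 0.628, 0.038, 1.517, -0.027, 0.996, -0.02], TCP at [156.301, -630.942, 231.313] pointing down, gripper open.
Joint ranges: [-3.06, 3.06], [-0.37, 2.12], [-1.25, 1.32], [0.18, 2.47], [-1.1, 4.24], [0.23, 1.98], [-2.94, 2.94]. Speed limits (rad/s): [2.57, 2.57, 3.14, 3.14, 3.14, 3.14, 3.14].

## Interface

Orientations are given as [roll, pitch, yaw] about the fixed x, y, z axes, in that order (R = Rz(yaw) Ry(pitch) Rx(roll)).
In Python, from cell import ctrl, viewer gives the robot as it stands.
- The arm moves only by the tool apply_moves, never from a script. Its argument "series" is a list that holds one entry, the list of rows, each a list of 6 numbers: the shift along the tool's x, y, z normalised to -1 to 1, where 1 is 50 mm, then the turn, a rotation vector about the tool's x, y, z normalised to -1 to 1, where 1 is 6 degrees. In form: [[[tx, ty, tz, rx, ry, rz], ...]]. A call has exactly 5 rows; each row shifts and turns the commanded pose from where the row before left it, along the tool's axes as they then stand; what a row does not reach is not made up. A row lasts 1/8 s, in which the tool goes at most 62.5 mm and 10.7 degrees, less where a joint would pass 70% of its speed; a pose out of reach is approached as far as the arm can. A call with a number of a shift or a turn outside -1 to 1 is refused whole. A call with a gripper value outside its range is refused whole. "claw" is the gripper command: -1 is shut, 1 is fully open, values between are in proportion, set as the call begins (left out, the last holds). The fingers move at their own pace and stop on an object; the grip force is fixed at half the most. Time passes only in rows, so rows that do not move let the fingers close, or fill a call up. It gives the time, the measured TCP pose, the force and the opening at its end, in the units of the state.
- ctrl.read_state(): the state, without advancing time (a new reading comes with each control period).
- viewer.get_image(name): name is "scene" or "top" or "wrist"; returns the picture (480x640x3 uint8, blue, green, red); there is no depth.
- viewer.camera_info(name): a dict with "K" (3x3 intrinsics, pixels), "R" (3x3) and "t" (3): a world point X has camera coordinates R X + t. Camera axes: x right, y down, z forward; pixel columns grow to the right and rows downward; lengths in mm; the calibration is good to about 2 mm. A picture is of the moment at which its call begins: read the wrist's pose just before it. camera_info takes no time and is no camera call; for the wrist camera it gives the pose at the moment of the call.
- ctrl.finish_job(): hands the job in, once; it reports no verdict.
Trained networks look in the newest picture that a camera, given by its name, has taken for a name from the list of things; names that differ only in an ending like _2 or _b are one class to them, and where a whole thing is asked for, a point or a joint stands for the part that bears it (a point fixed in the world has none). Each returns a list of dicts, best first, with "score" (0 to 1); they miss things now and then, are a little off and sometimes report something else, mostly with a low value. They report only what shows in the picture. A call takes as long as a camera call. They do not tell look-alikes from the thing itself.
- viewer.find_in(camera, label): "location" ([column, row] as shares, 0 to 1, of the picture: columns of its width, rows of its height, amid what is visible of it).
The state is a dict: "clock": time; "qpos": joint angles; "qd": joint speeds; "tau": joint torques, N m; "eef_pos": TCP position; "tool_rot": TCP orientation; "force": force on the tool from outside, world axes, zero at the start; "torque": the same for the moment, N m; "width": finger opening in mm.
Only numpy, scipy, OpenCV 4.12 (cv2) and the standard library are available. Lean on these libraries where they do the work, as an engineer would, in place of code of your own. Each camera call takes 0.05 s, during which the arm holds its last target. There are 200 camera calls.

## Working session

There is one attempt and no reset: what is moved stays moved. The work goes in short steps, Python scripts to look and compute and a tool call to move; the robot and the scene stay as the last step left them, time stands still between calls to the robot, and variables do not carry over. Pictures are saved under pics/ and viewed, about 8 in all and at most 12, crops included, and the job is handed in when it is done.

Besides the shell and the picture viewer there is one more tool, called after ">>>" as a command line: name --argument value ..., lists and objects as JSON in quotes. apply_moves: Moves the arm, as the interface text tells. Scaled input: -1 to 1 covers 50 mm each way for a shift and 6 degrees each way for a turn. Its arguments: {"type":"object","properties":{"series":{"type":"array","items":{"type":"array","items":{"type":"array","items":{"type":"number"}}}},"claw":{"type":"number"}},"required":["series"]}

```bash
mkdir -p pics; ls
python3 - <<'E'
from cell import ctrl, viewer
import cv2, numpy as np
s=ctrl.read_state();print(s)
for n in ("scene","top"):
    im=viewer.get_image(n);cv2.imwrite(f"pics/{n}0.png",im)
    c=viewer.camera_info(n);print(n,np.round(c["K"],1).tolist(),np.round(c["R"],3).tolist(),np.round(c["t"],1))
    for l in ("wedge_centre","slim_centre","board"):
        print(l,[(round(d["score"],2),round(d["location"][0]*640),round(d["location"][1]*480)) for d in viewer.find_in(n,l)])
E
```

```text
pics
{'clock': 0.0, 'qpos': array([ 1.26218987,  0.62935363,  0.03842235,  1.51838339, -0.02703521,
        0.99630365, -0.02000662]), 'qd': array([-1.14611031e-04,  6.06196220e-04,  1.15789896e-05,  5.77705590e-04,
       -8.36066432e-04, -1.19540837e-03, -1.53612846e-04]), 'tau': array([-5.38504919e-04, -5.63398182e+01,  1.22604702e+00, -1.93445492e+01,
        1.10106068e-02,  1.05361352e-02,  3.42145051e-05]), 'eef_pos': array([ 156.17361822, -630.30309791,  230.37894677]), 'tool_rot': array([-3.14157792e+00,  1.93116316e-03, -1.32800012e+00]), 'force': array([0.44510023, 0.41390445, 0.54523815]), 'torque': array([-0.04402246, -0.01878958, -0.00299402]), 'width': 85.7162597430665}
scene [[557.0, 0.0, 313.0], [0.0, 557.0, 233.3], [0.0, 0.0, 1.0]] [[-0.624, 0.781, -0.017], [0.578, 0.447, -0.683], [-0.526, -0.436, -0.73]] [ 319.6 -295.9 1436.6]
wedge_centre [(0.96, 430, 296), (0.89, 298, 317), (0.6, 499, 237)]
slim_centre [(0.83, 233, 185)]
board []
top [[559.7, 0.0, 315.4], [0.0, 559.7, 242.6], [0.0, 0.0, 1.0]] [[0.025, -1.0, 0.009], [-0.983, -0.026, -0.183], [0.183, -0.005, -0.983]] [ -4.3 525.6 959.9]
wedge_centre [(0.88, 167, 252), (0.84, 264, 157), (0.73, 143, 366)]
slim_centre [(0.59, 446, 254)]
board [(0.96, 363, 176)]
```

View pics/scene0.png

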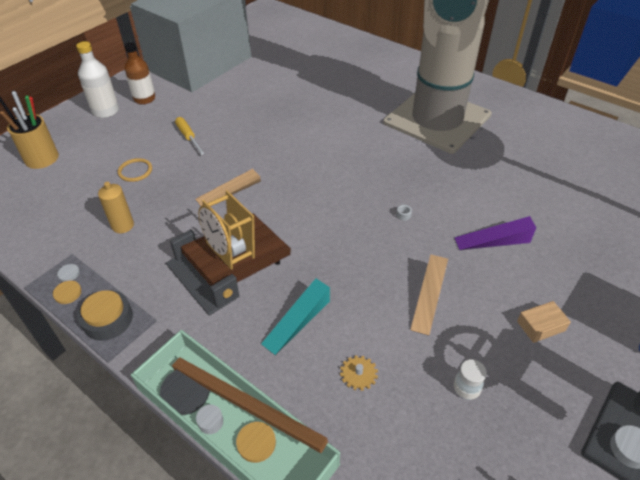

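View pics/top0.png

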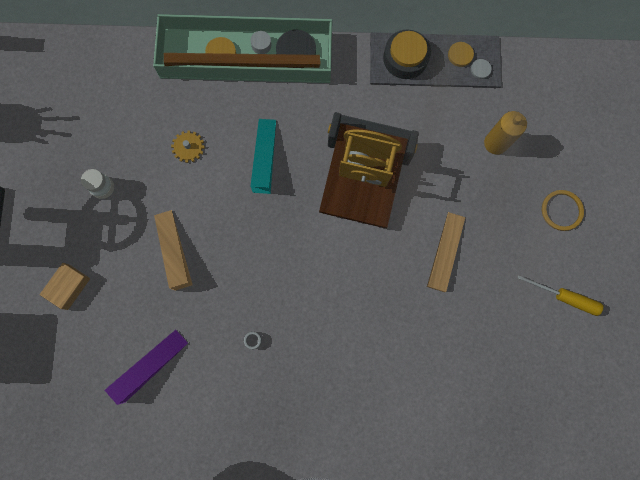

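The top view shows pale wedges at about (172,250) and (447,252), the board at (363,180), and purple and turquoise decoys. The networks call the left one tall. I'll zoom in to get corners.

Run:
```python
import cv2, numpy as np
t=cv2.imread("pics/top0.png");s=cv2.imread("pics/scene0.png")
def c(i,x,y,w,h):return cv2.resize(i[y:y+h,x:x+w],(400,int(h*400/w)),interpolation=cv2.INTER_CUBIC)
a=np.hstack([c(t,125,200,100,75+25),c(t,400,200,100,100)])
cv2.imwrite("pics/crop1.png",a)
a=np.hstack([c(s,165,165,135,100),c(s,380,240,135,100)])
b=cv2.resize(t[100:240,300:440],(600,600),interpolation=cv2.INTER_CUBIC)
cv2.imwrite("pics/crop2.png",b)
cv2.imwrite("pics/crop1.png",np.vstack([np.hstack([c(t,125,205,100,90),c(t,400,205,100,90)])[:350],a[:250]]))
```

```text
(no output)
```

View pics/crop1.png

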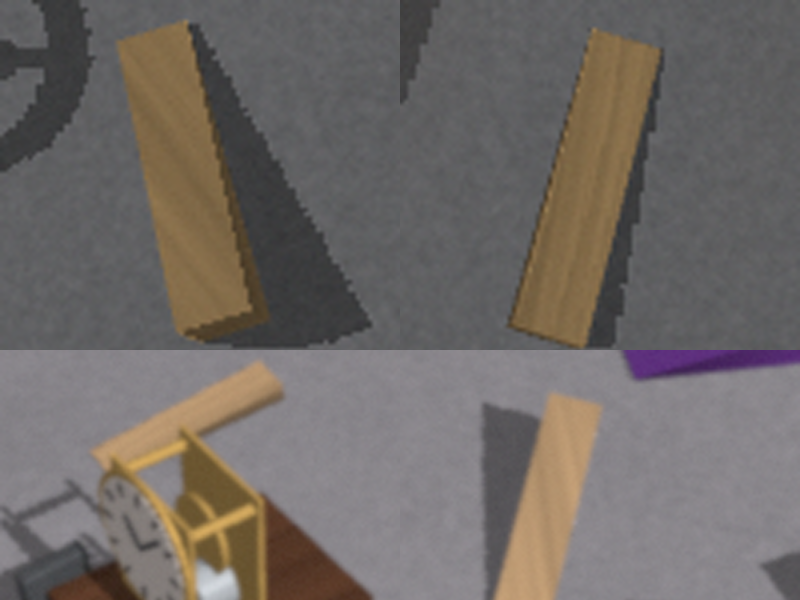

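View pics/crop2.png

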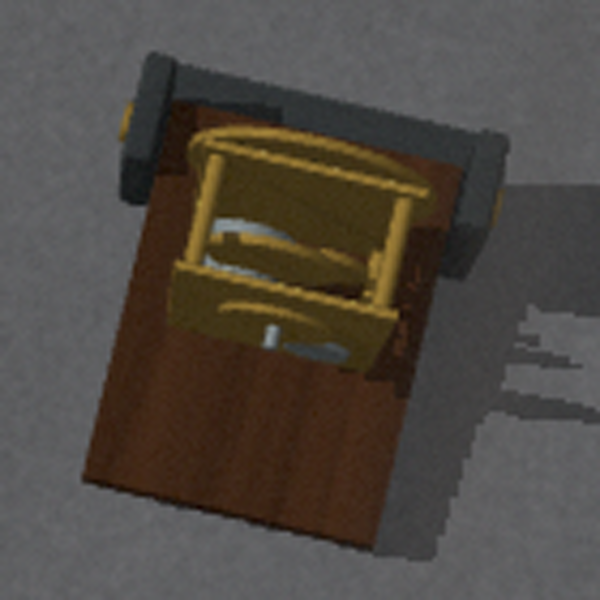

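Shadows and the visible sides confirm it: the left wedge is the tall one, thick end towards the robot (top px about (179,285)), thin end at about (163,213). The board's front edge runs from (319,212) to (387,227).

```bash
cat > h.py <<'E'
import numpy as np, cv2
from cell import ctrl, viewer
from scipy.spatial.transform import Rotation as Rn
def ray(cam,px,z,info=None):
    c=info or viewer.camera_info(cam);R=np.array(c["R"]);t=np.array(c["t"])
    d=R.T@np.linalg.solve(c["K"],[px[0],px[1],1.]);o=-R.T@t
    return o+d*(z-o[2])/d[2]
def proj(cam,X,info=None):
    c=info or viewer.camera_info(cam);p=np.array(c["K"])@(np.array(c["R"])@X+c["t"]);return p[:2]/p[2]
def to_tool(pos,yaw):
    "rows total shift (world->tool, units of 50mm) and turn (units of 6deg) assuming tool down"
    s=ctrl.read_state();R=Rn.from_euler('xyz',s["tool_rot"])
    d=R.inv().apply(np.array(pos)-s["eef_pos"])/50
    r=(R.inv()*Rn.from_euler('xyz',[np.pi,0,yaw])).as_rotvec()*180/np.pi/6
    return np.round(d,3),np.round(r,3)
E
python3 - <<'E'
from h import *
A=ray("top",(154.5,215.5),3);B=ray("top",(172,210.2),3);C=ray("top",(169.5,287),45);D=ray("top",(188,282.5),45)
print([p.round(1) for p in(A,B,C,D)])
ax=(A+B-C-D)/2;th=np.arctan2(ax[1],ax[0]);print("wedge c",(A+B+C+D)[:2]/4,"L",np.hypot(*ax[:2]),"yaw",th,np.degrees(th),"widths",np.linalg.norm(A-B),np.linalg.norm(C-D))
E_=ray("top",(319.4,212),28);F=ray("top",(387.5,227.2),28);e=E_-F
n=np.arctan2(e[1],e[0])-np.pi/2
print("front",E_,F,np.linalg.norm(e),"mid",(E_+F)/2,"push yaw",n,np.degrees(n))
u=ax/np.hypot(*ax[:2]);u[2]=0
g=(A+B+C+D)/4-45*u;print("grip",g)
print(to_tool([g[0],g[1],100],th+np.pi/2),to_tool([g[0],g[1],100],th-np.pi/2))
E
```

```text
[array([578.2, 315.3,   3. ]), array([589.4, 282.9,   3. ]), array([439.1, 266.4,  45. ]), array([447.9, 234.2,  45. ])]
wedge c [513.65201498 274.70690908] L 148.55587607430093 yaw 0.33469640236962156 19.17669127399172 widths 34.24467035524442 33.46767028202382
front [587.30478387   3.06495723  28.        ] [ 561.77772184 -123.61178061   28.        ] 129.22316667628664 mid [574.54125285 -60.27341169  28.        ] push yaw -0.1988503420840555 -11.393285356149038
grip [471.14906139 259.92519955  24.        ]
(array([-15.779, -10.395,   2.628]), array([4.0000e-03, 1.0000e-03, 2.9122e+01])) (array([-15.779, -10.395,   2.628]), array([-0.   ,  0.002, -0.878]))
```

>>> apply_moves --series '[[[-0.7,-0.7,0,0,0,0],[-0.7,-0.7,0,0,0,0],[-0.7,-0.7,0,0,0,0],[-0.7,-0.7,0,0,0,0],[-0.7,-0.7,0,0,0,0]]]' --claw 1

```text
clock: 1.02
eef_pos: [285.0, -417.7, 231.5]
tool_rot: [-3.141, -0.001, -1.328]
force: [-0.1, 0.1, -0.1]
width: 85.2
```

>>> apply_moves --series '[[[-0.7,-0.7,0,0,0,0],[-0.7,-0.7,0,0,0,0],[-0.7,-0.7,0,0,0,0],[-0.7,-0.7,0,0,0,0],[-0.7,-0.7,0,0,0,-0.88]]]'

```text
clock: 1.65
eef_pos: [412.8, -205.7, 231.6]
tool_rot: [-3.141, -0.001, -1.234]
force: [0.5, 0.4, -0.5]
width: 85.2
```

Run:
```python
from h import *
s=ctrl.read_state();print(s["eef_pos"],s["tool_rot"],s["clock"],s["force"])
print(to_tool([471,260,130],.3347-np.pi/2))
```

```text
[ 412.81659217 -205.71905024  231.63666853] [-3.14097565e+00 -7.91884053e-04 -1.23365761e+00] 1.65 [ 0.48282513  0.44103047 -0.50206937]
(array([-8.407, -4.178,  2.029]), array([-0.006, -0.008,  0.023]))
```

>>> apply_moves --series '[[[-0.84,-0.42,0.2,0,0,0],[-0.84,-0.42,0.2,0,0,0],[-0.84,-0.42,0.2,0,0,0],[-0.84,-0.42,0.2,0,0,0],[-0.84,-0.42,0.2,0,0,0]]]'

```text
clock: 2.28
eef_pos: [442.5, 27.3, 181.3]
tool_rot: [-3.14, -0.0, -1.236]
force: [1.1, -0.6, -0.2]
width: 85.2
```

>>> apply_moves --series '[[[-0.84,-0.42,0.2,0,0,0],[-0.84,-0.42,0.2,0,0,0],[-0.84,-0.42,0.2,0,0,0],[-0.84,-0.42,0.2,0,0,0],[-0.84,-0.42,0.2,0,0,0]]]'

```text
clock: 2.9
eef_pos: [472.6, 260.2, 131.2]
tool_rot: [-3.141, -0.0, -1.236]
force: [-0.3, 0.2, -0.2]
width: 85.4
```

Run:
```python
from h import *
s=ctrl.read_state();print(s["eef_pos"],s["tool_rot"],s["clock"],s["force"])
i=viewer.camera_info("wrist");im=viewer.get_image("wrist")
for a,b,z in((75,17,3),(75,-17,3),(-75,17,45),(-75,-17,45),(-45,0,36)):
    c,sn=np.cos(.3347),np.sin(.3347);X=[513.65+a*c-b*sn,274.7+a*sn+b*c,z];p=proj("wrist",X,i);print(p);cv2.circle(im,tuple(int(v) for v in p),4,(0,0,255),1)
cv2.imwrite("pics/w1.png",im)
```

```text
[472.55649701 260.23452928 131.16507779] [-3.14086810e+00 -1.03761478e-04 -1.23598775e+00] 2.9 [-0.33761076  0.18443344 -0.19364454]
[298.26101655  53.89192724]
[351.46742317  53.90818361]
[298.12958569 297.74703626]
[351.43046872 297.76694969]
[324.79253924 248.65366373]
```

View pics/w1.png

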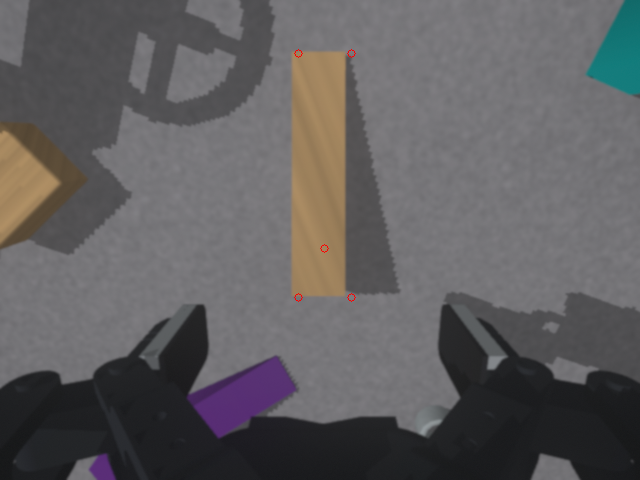

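The wrist view shows the wedge straight, about 6 px (about 3 mm) left of the projected outline, with nothing near the fingers. I'll shift to match and descend.

>>> apply_moves --series '[[[-0.07,0,0.6,0,0,0],[0,0,0.6,0,0,0],[0,0,0.6,0,0,0],[0,0,0.5,0,0,0],[0,0,0.22,0,0,0]]]'

```text
clock: 3.58
eef_pos: [470.6, 261.5, 4.2]
tool_rot: [3.14, -0.0, -1.236]
force: [0.3, -0.6, -0.1]
width: 85.3
```

>>> apply_moves --series '[[[0,0,0,0,0,0],[0,0,0,0,0,0],[0,0,0,0,0,0],[0,0,0,0,0,0],[0,0,0,0,0,0]]]' --claw -1

```text
clock: 4.2
eef_pos: [471.8, 262.4, 6.5]
tool_rot: [-3.139, 0.0, -1.236]
force: [-0.3, -0.1, 6.1]
width: 33.1
```

>>> apply_moves --series '[[[0,0,0,0,0,0],[0,0,0,0,0,0],[0,0,0,0,0,0],[0,0,-0.3,0,0,0],[0,0,-0.5,0,0,0]]]'

```text
clock: 4.82
eef_pos: [470.4, 261.5, 45.9]
tool_rot: [3.14, -0.0, -1.236]
force: [0.9, 0.6, -2.1]
width: 33.2
```

>>> apply_moves --series '[[[0,0,-0.5,0,0,0],[0,0,0,0,0,0],[0,0,0,0,0,0],[0,0,0,0,0,0],[0,0,0,0,0,0]]]'

```text
clock: 5.45
eef_pos: [470.6, 261.6, 69.5]
tool_rot: [3.14, -0.0, -1.236]
force: [-0.4, -0.1, -1.3]
width: 33.1
```

Run:
```python
from h import *
s=ctrl.read_state();print(s["eef_pos"],s["tool_rot"],s["clock"],s["force"],s["width"])
cv2.imwrite("pics/w2.png",viewer.get_image("wrist"))
n=-.19885
u=np.array([np.cos(n),np.sin(n),0]);m=np.array([574.5,-60.3,0])
for d in (-140,):
    p=m+u*d;p[2]=s["eef_pos"][2];print(p,to_tool(p,n-np.pi/2))
```

```text
[470.5676909  261.63666947  69.53681145] [ 3.14013667e+00 -3.48336124e-04 -1.23587259e+00] 5.45 [-0.42709336 -0.08431697 -1.26096607] 33.14130989109615
[437.25878408 -32.64410276  69.53681145] (array([5.341, 2.566, 0.007]), array([ 0.011, -0.006,  5.097]))
```

View pics/w2.png

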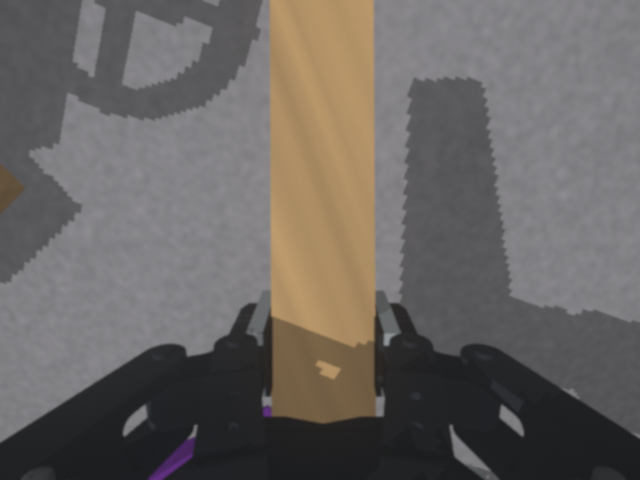

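Wedge is held straight between the pads (column 322, width 33 mm). Carry it over, then turn it square to the board.

>>> apply_moves --series '[[[0.53,0.26,0,0,0,0],[0.53,0.26,0,0,0,0],[0.53,0.26,0,0,0,0],[0.53,0.26,0,0,0,0],[0.53,0.26,0,0,0,0]]]'

```text
clock: 6.12
eef_pos: [453.0, 114.5, 70.1]
tool_rot: [3.141, -0.0, -1.236]
force: [-0.1, -0.1, -1.0]
width: 32.7
```

>>> apply_moves --series '[[[0.53,0.26,0,0,0,0],[0.53,0.26,0,0,0,0],[0.53,0.26,0,0,0,0],[0.53,0.26,0,0,0,0],[0.53,0.26,0,0,0,0]]]'

```text
clock: 6.75
eef_pos: [435.3, -32.0, 70.1]
tool_rot: [3.142, 0.0, -1.236]
force: [0.7, 0.3, -0.4]
width: 33.0
```

>>> apply_moves --series '[[[0,0,0,0,0,1],[0,0,0,0,0,1],[0,0,0,0,0,1],[0,0,0,0,0,1],[0,0,0,0,0,1]]]'

```text
clock: 7.38
eef_pos: [435.4, -31.1, 70.1]
tool_rot: [3.141, -0.0, -1.763]
force: [0.3, -0.1, -0.9]
width: 33.3
```

Run:
```python
from h import *
n=-.19885
s=ctrl.read_state();print(s["eef_pos"],s["tool_rot"],s["clock"],s["force"],s["width"])
print(to_tool([437.3,-32.6,69.5],n-np.pi/2))
i=viewer.camera_info("wrist");im=viewer.get_image("wrist")
for X in ([587.3,3.1,28],[561.8,-123.6,28],[574.5,-60.3,28]):
    p=proj("wrist",np.array(X),i);print(p);cv2.circle(im,tuple(int(v) for v in p),4,(0,0,255),1)
cv2.imwrite("pics/w3.png",im)
```

```text
[435.40782727 -31.08933812  70.11413316] [ 3.14142067e+00 -2.40618510e-05 -1.76296034e+00] 7.375 [ 0.34312741 -0.13253374 -0.85572386] 33.34205862793313
(array([ 0.022, -0.043,  0.012]), array([ 0.002, -0.   ,  0.064]))
[172.68397361 -55.75627   ]
[489.34667876 -53.32798426]
[331.26838475 -54.42799473]
```

View pics/w3.png

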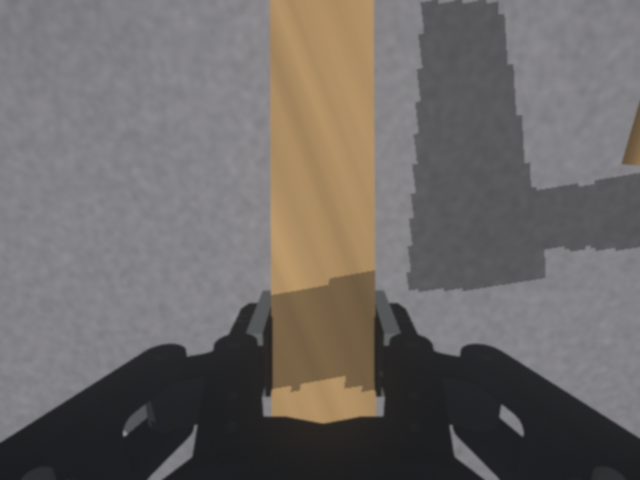

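>>> apply_moves --series '[[[0.02,0,0.5,0,0,0.06],[0,0,0.5,0,0,0],[0,0,0.2,0,0,0],[0,0,0.05,0,0,0],[0,0,0,0,0,0]]]'

```text
clock: 8.05
eef_pos: [433.0, -34.3, 22.4]
tool_rot: [3.128, -0.008, -1.765]
force: [-0.3, -0.2, -1.1]
width: 33.3
```

Run:
```python
from h import *
s=ctrl.read_state();print(s["eef_pos"],s["tool_rot"],s["clock"],s["force"],s["width"])
im=viewer.get_image("top");cv2.imwrite("pics/t2f.png",im)
sc=viewer.get_image("scene")
a=cv2.resize(im[150:350,260:410],(450,600),interpolation=cv2.INTER_CUBIC)
b=cv2.resize(sc[170:370,180:380],(350,350),interpolation=cv2.INTER_CUBIC)
b=np.vstack([b,np.zeros((250,350,3),np.uint8)])
cv2.imwrite("pics/t2.png",np.hstack([a,b]))
```

```text
[433.01972044 -34.31401215  22.43773785] [ 3.12785403 -0.00817794 -1.76462974] 8.05 [-0.2913187  -0.15974457 -1.08150584] 33.33442141530095
```

View pics/t2.png

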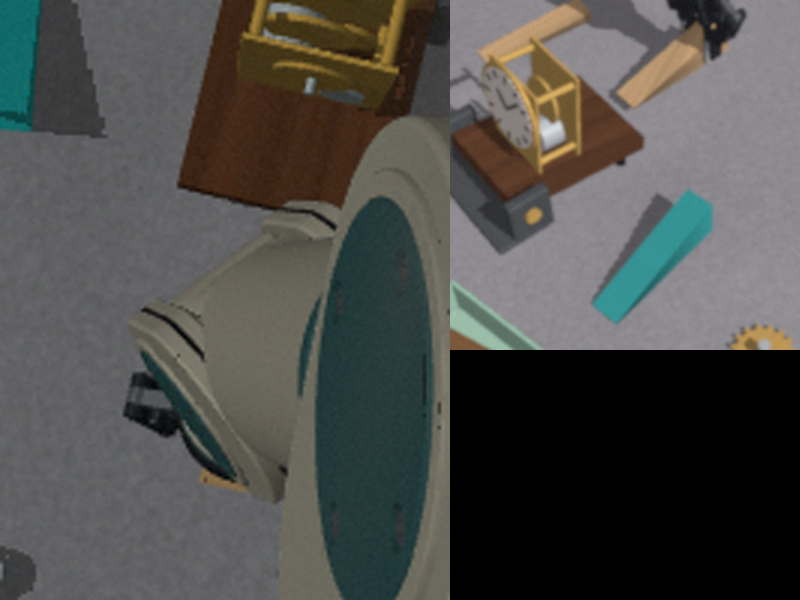

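The arm hides part of it in the top view; the scene crop shows the wedge in front of the board, still off the bench. It stopped at z=22, so I'll check the joints.

Run:
```python
from h import *
s=ctrl.read_state();print(s["qpos"].round(3),s["tau"].round(1))
```

```text
[ 0.156  0.744 -0.214  2.236  0.682  0.24  -2.437] [  0.2 -46.4  -1.8  -3.9  -0.    0.1   0. ]
```

>>> apply_moves --series '[[[0,-0.12,0,0,0,0],[0,-0.12,0,0,0,0],[0,-0.1,0,0,0,0],[0,0,0.15,0,0,0],[0,0,0.15,0,0,0]]]'

```text
clock: 8.78
eef_pos: [449.3, -37.6, 6.8]
tool_rot: [3.128, -0.008, -1.765]
force: [-3.1, 1.6, 4.9]
width: 33.1
```

Run:
```python
from h import *
s=ctrl.read_state();print(s["qpos"].round(3),s["tool_rot"],s["eef_pos"],s["force"])
```

```text
[ 0.173  0.787 -0.229  2.195  0.735  0.251 -2.477] [ 3.12787352 -0.00832766 -1.76499202] [449.25758928 -37.64770115   6.81765325] [-3.06675421  1.6280381   4.92195483]
```

Run:
```python
from h import *
s=ctrl.read_state();n=s["tool_rot"][2]+np.pi/2;g=s["eef_pos"]
print(to_tool([g[0],g[1],g[2]],-.19885-np.pi/2))
im=viewer.get_image("scene");x0,y0,k=215,165,5
cv2.imwrite("pics/s3f.png",im)
a=cv2.resize(im[y0:y0+120,x0:x0+150],None,fx=k,fy=k,interpolation=cv2.INTER_CUBIC)
u=np.array([np.cos(n),np.sin(n),0]);v=np.array([-u[1],u[0],0])
P=[g*[1,1,0]+120*u+17*w*v+[0,0,z] for w in(1,-1) for z in (0,3)]
E=[np.array(q) for q in([587.3,3.1,28],[561.8,-123.6,28],[587.3,3.1,10.])]
for X,c in [(p,(0,0,255)) for p in P]+[(e,(255,255,0)) for e in E]:
    p=(proj("scene",X)-[x0-.5,y0-.5])*k;print(X.round(1),p.round());cv2.circle(a,tuple(int(q) for q in p),4,c,1)
cv2.imwrite("pics/s3.png",a)
```

```text
(array([0., 0., 0.]), array([ 0.131, -0.08 ,  0.044]))
[570.3 -44.1   0. ] [322. 377.]
[570.3 -44.1   3. ] [321. 372.]
[563.7 -77.5   0. ] [272. 332.]
[563.7 -77.5   3. ] [271. 327.]
[587.3   3.1  28. ] [379. 408.]
[ 561.8 -123.6   28. ] [188. 235.]
[587.3   3.1  10. ] [381. 438.]
```

View pics/s3.png

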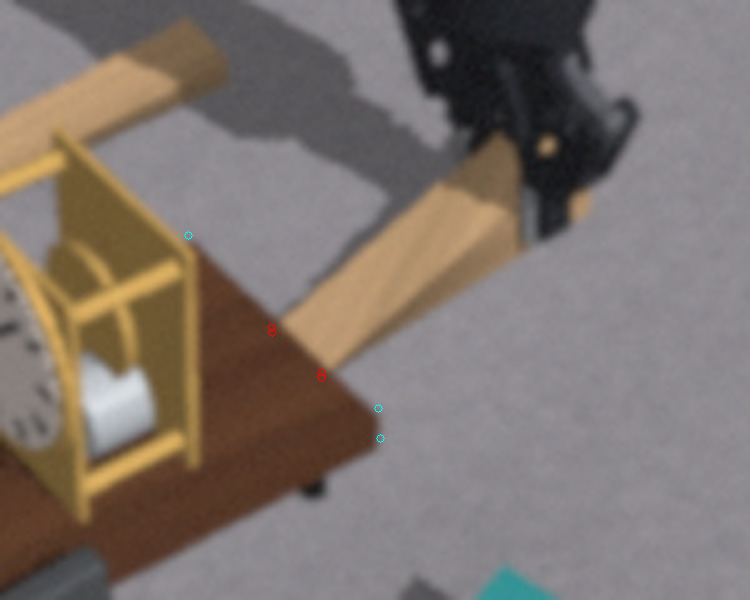

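Run:
```python
from h import *
s=ctrl.read_state();n=s["tool_rot"][2]+np.pi/2;g=s["eef_pos"]*[1,1,0]
u=np.array([np.cos(n),np.sin(n),0]);v=np.array([-u[1],u[0],0])
f=lambda X:(proj("scene",X)-[214.5,164.5])*5
for w in (17,-17):
  for d in (120,100,80,60): print(w,d,f(g+d*u+w*v+[0,0,3+.28*(120-d)]).round())
m=np.array([574.5,-60.3,28]);print("mid",f(m).round(),"d/dv,d/du 10mm",(f(m+10*v)-f(m)).round(1),(f(m+10*u)-f(m)).round(1))
```

```text
17 120 [321. 372.]
17 100 [359. 340.]
17 80 [395. 308.]
17 60 [432. 276.]
-17 120 [272. 327.]
-17 100 [309. 296.]
-17 80 [345. 264.]
-17 60 [381. 233.]
mid [281. 319.] d/dv,d/du 10mm [14.9 13.4] [-19.5  11.7]
```

Scene crop: the wedge tip is just short of the edge, sides crossing it at (285,322) and (330,370), board corner at (380,413). That puts the wedge about 4 mm to the right of the middle. I'll correct that and the small tilt, then start pushing.

>>> apply_moves --series '[[[-0.04,0,0,0,0,0],[-0.04,0,0,0,0,0.04],[0,-0.15,0,0.07,-0.04,0],[0,-0.15,0,0.06,-0.04,0],[0,-0.15,0,0,0,0]]]'

```text
clock: 9.45
eef_pos: [472.9, -38.4, 7.1]
tool_rot: [-3.141, 0.0, -1.769]
force: [-0.3, 0.0, -0.8]
width: 33.8
```

```bash
cat > st.py <<'E'
from h import *
s=ctrl.read_state();g=s["eef_pos"];n=-.19885
u=np.array([np.cos(n),np.sin(n),0]);v=np.array([-u[1],u[0],0]);d=g-[574.5,-60.3,0]
print(g.round(1),s["tool_rot"],"along",d@u,"lat",d@v,"F",s["force"].round(1),s["width"],s["clock"],s["qpos"][5])
print(to_tool(g,n-np.pi/2)[1])
E
python3 st.py
```

```text
[472.9 -38.4   7.1] [-3.14111330e+00  6.76927222e-05 -1.76927977e+00] along -103.93195682463622 lat 1.4306833857716243 F [-0.3  0.  -0.8] 33.779648728066064 9.45 0.2832644745657548
[-0.005  0.001  0.004]
```

>>> apply_moves --series '[[[0,-0.16,0.02,0,0,0],[0,-0.2,0,0,0,0],[0,-0.2,0,0,0,0],[0,-0.2,0,0,0,0],[0,-0.2,0,0,0,0]]]'

```text
clock: 10.07
eef_pos: [508.1, -46.7, 6.3]
tool_rot: [3.123, -0.006, -1.767]
force: [-24.3, 4.7, 26.9]
width: 33.3
```

```bash
cat >> st.py <<'E'
import sys
if len(sys.argv)>1:
    im=viewer.get_image("scene");a=cv2.resize(im[165:285,165:315],None,fx=5,fy=5,interpolation=cv2.INTER_CUBIC);cv2.imwrite(f"pics/{sys.argv[1]}.png",a)
    for X in (d@u*u+0*v,):pass
    hb=np.array([574.5,-60.3,0])
    for z in (44,26):
        for w in (65,-65):print(z,w,((proj("scene",hb+w*v+[0,0,z])-[164.5,164.5])*5).round())
E
python3 st.py s4
```

```text
[508.1 -46.7   6.3] [ 3.12308532 -0.00614264 -1.76735101] along -67.73509212614272 lat 0.21444067764432945 F [-24.3   4.7  26.9] 33.33808594116834 10.075 0.4135020428629855
[ 0.177 -0.059  0.021]
44 65 [627. 382.]
44 -65 [434. 208.]
26 65 [630. 412.]
26 -65 [438. 238.]
```

View pics/s4.png

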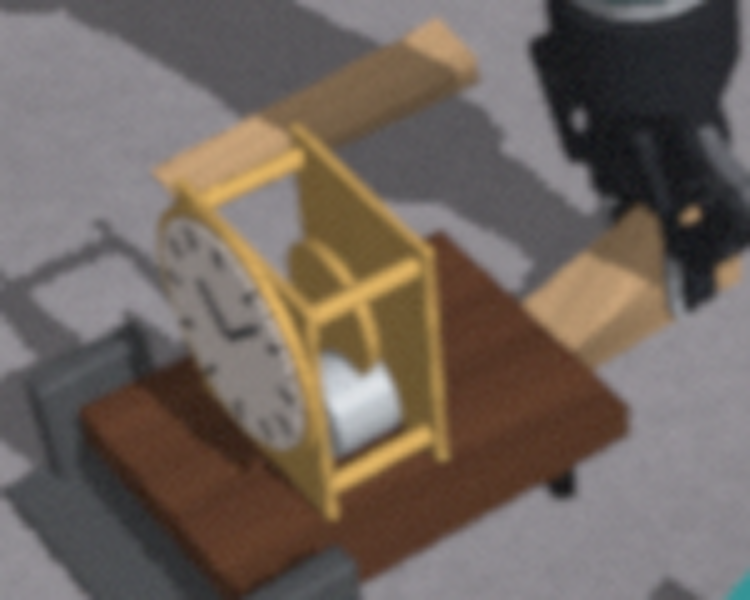

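The board is rising, but I'm pressing the wedge into the bench (27 N up, 24 N along). I'll ease off vertically before pushing on.

>>> apply_moves --series '[[[0,0,-0.02,0,0,0],[0,0,-0.02,0.0,0,0],[0,0,0,0,0,0],[0,0,0,0,0,0],[0,0,0,0,0,0]]]'

```text
clock: 10.75
eef_pos: [518.9, -47.8, 7.8]
tool_rot: [3.141, -0.0, -1.769]
force: [-3.9, -0.5, -5.3]
width: 33.2
```

```bash
python3 st.py
```

```text
[518.9 -47.8   7.8] [ 3.14070953e+00 -4.97314594e-04 -1.76944270e+00] along -56.95995815988502 lat 1.2296100010613435 F [-3.9 -0.5 -5.3] 33.23418697778444 10.75 0.40642098686326733
[ 0.008 -0.005  0.002]
```

>>> apply_moves --series '[[[0,-0.1,0,0,0,0],[0,-0.1,0,0,0,0],[0,-0.1,0.005,0,0,0],[0,0,0,0,0,0],[0,0,0,0,0,0]]]'

```text
clock: 11.38
eef_pos: [535.5, -50.6, 8.2]
tool_rot: [-3.139, 0.001, -1.769]
force: [-1.0, 0.2, -4.9]
width: 33.4
```

```bash
python3 st.py s5
```

```text
[535.5 -50.6   8.2] [-3.13878240e+00  7.87810385e-04 -1.76921029e+00] along -40.10518691328025 lat 1.8093197778207075 F [-1.   0.2 -4.9] 33.445216109455 11.375 0.43897411315764084
[-0.027  0.008  0.004]
44 65 [627. 382.]
44 -65 [434. 208.]
26 65 [630. 412.]
26 -65 [438. 238.]
```

View pics/s5.png

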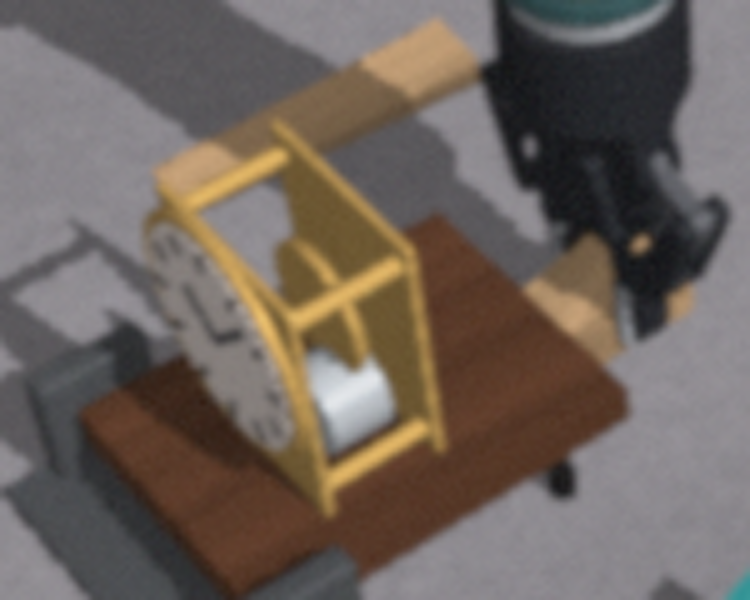

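Scene crop: the board looks nearly level, with corners at (438,215) and (628,388) against an expected level of about (436,213) and (628,388). The tool still carries about 5 N, so I'll lower 1 mm and measure tilt by tracking features from the first picture.

>>> apply_moves --series '[[[0,0,0.02,0,0,0],[0,0,0,0,0,0],[0,0,0,0,0,0],[0,0,0,0,0,0],[0,0,0,0,0,0]]]'

```text
clock: 12.05
eef_pos: [534.4, -50.3, 6.9]
tool_rot: [-3.141, 0.0, -1.769]
force: [2.0, 0.0, -3.6]
width: 33.2
```

```bash
cat > tilt.py <<'E'
from h import *
from scipy.optimize import minimize_scalar
# track clock/board features in scene from the start picture (tilt -0.1); intersect ray with model: each feature assigned unknown plane -> use brass back... fit (theta, feature depth) per feature
n=-.19885;u=np.array([np.cos(n),np.sin(n),0]);v=np.array([-u[1],u[0],0])
H=np.array([574.5,-60.3,35])+160*u+2.4*v
A=cv2.imread("pics/scene0.png",0);B=cv2.cvtColor(viewer.get_image("scene"),cv2.COLOR_BGR2GRAY)
c=viewer.camera_info("scene");R=np.array(c["R"]);o=-R.T@np.array(c["t"]);K=c["K"]
def track(p):
    q,st,_=cv2.calcOpticalFlowPyrLK(A,B,np.float32(p).reshape(-1,1,2),None,winSize=(9,9),maxLevel=2);return q.reshape(-1,2)
# board front corners (level-frame body coords u,v,z rel hinge) : top and bottom corner on both sides, brass tops
def body(a,w,z,th): # body coordinates -> world, th>0 raises front
    r=np.array([a,z]);C,S=np.cos(th),np.sin(th)   # a negative = front
    return H+(C*a+S*z)*u+w*v+(-S*a+C*z)*np.array([0,0,1])
m=np.zeros_like(A);m[178:275,195:292]=255
p=cv2.goodFeaturesToTrack(A,60,.03,4,mask=m).reshape(-1,2);q=track(p)
r=cv2.calcOpticalFlowPyrLK(B,A,q.reshape(-1,1,2),None,winSize=(9,9),maxLevel=2)[0].reshape(-1,2)
ths=np.arange(-.1,.06,.002);out=[]
for a,b,rr in zip(p,q,r):
    if np.hypot(*(a-rr))>.3 or np.hypot(*(b-a))>14: continue
    d=R.T@np.linalg.solve(K,[*a,1.]);best=None
    for z in range(-20,190,4):   # candidate world height of the feature at start
        X=o+d*(z-o[2])/d[2];y=X-H;al,w,zz=y@u,y@v,y[2]
        C,S=np.cos(-.1),np.sin(-.1);ab,zb=C*al-S*zz,S*al+C*zz   # inverse of body()
        if not(-165<ab<15 and abs(w)<70 and zb>-12): continue
        for t in ths:
            e=np.hypot(*(proj("scene",body(ab,w,zb,t),c)-b))
            if best is None or e<best[0]: best=(e,t,z,round(ab),round(w),round(zb))
    if best and best[0]<.4: out.append((best,a,b-a))
for b,a,f in out: print(np.round(b,3),a,f.round(1))
E
python3 st.py; python3 tilt.py
```

```text
[534.4 -50.3   6.9] [-3.14086648e+00  4.32395400e-04 -1.76890859e+00] along -41.314702479921024 lat 1.8579777534964914 F [ 2.   0.  -3.6] 33.15475666217461 12.05 0.4377075688657202
[-0.007  0.004  0.007]
[ 3.3e-02  1.0e-02  7.6e+01 -7.1e+01  2.2e+01  4.8e+01] [241. 239.] [-2.6 -1.6]
[ 2.43e-01 -9.00e-02  1.20e+01 -1.24e+02  7.00e+01 -1.10e+01] [278. 263.] [-0.2 -0.5]
[ 4.9e-02  3.4e-02  1.2e+02 -2.9e+01  1.3e+01  8.8e+01] [218. 230.] [-5.7  1.5]
[ 6.0e-03 -2.0e-02  4.0e+01 -8.1e+01  4.6e+01  1.3e+01] [253. 257.] [-0.6 -2. ]
[ 1.1e-01  1.2e-02  6.8e+01 -3.8e+01  4.3e+01  3.7e+01] [233. 257.] [-2.  -0.6]
[ 6.80e-02 -1.40e-02  1.24e+02 -5.50e+01  3.50e+01  9.50e+01] [237. 228.] [-4.   0.1]
[ 4.7e-02 -3.8e-02  5.6e+01 -2.6e+01  5.3e+01  2.4e+01] [231. 268.] [-0.7 -0.3]
[ 8.3e-02  1.0e-02  5.6e+01 -3.6e+01  4.2e+01  2.5e+01] [232. 262.] [-1.4 -0.8]
[ 5.60e-02 -6.00e-03  1.28e+02 -5.70e+01  2.20e+01  9.90e+01] [234. 222.] [-4.5  0.1]
[ 1.3e-02 -1.4e-02  4.4e+01 -8.2e+01  3.8e+01  1.7e+01] [251. 253.] [-0.8 -2.2]
[ 3.90e-02  6.00e-03  1.32e+02 -2.20e+01  3.60e+01  1.00e+02] [222. 234.] [-5.
[... 1569 characters left out ...]
 218.] [-5.7  1.5]
[ 3.60e-02 -2.40e-02  1.40e+02 -5.70e+01  1.10e+01  1.11e+02] [230. 214.] [-4.1  0.2]
[ 2.90e-02  2.20e-02  1.24e+02 -3.20e+01 -3.30e+01  9.30e+01] [206. 214.] [-5.5  1.1]
[ 5.20e-02  4.00e-03  1.48e+02 -2.50e+01 -2.20e+01  1.16e+02] [205. 209.] [-5.9  1.7]
[ 1.90e-02  3.60e-02  1.08e+02 -3.50e+01  2.80e+01  7.70e+01] [226. 238.] [-5.1  0.9]
[ 1.0e-02 -1.2e-02  1.0e+02 -2.2e+01  4.9e+01  6.8e+01] [227. 251.] [-2.9  0.8]
[ 4.80e-02 -1.20e-02  2.80e+01 -1.57e+02  6.60e+01  9.00e+00] [290. 248.] [-0.3 -4.7]
[ 4.60e-02 -4.00e-03  1.12e+02 -2.20e+01  4.50e+01  8.00e+01] [225. 245.] [-3.7  1.1]
[ 3.80e-02 -1.60e-02  1.68e+02 -1.70e+01  3.20e+01  1.35e+02] [217. 219.] [-5.7  2.2]
```

Median tilt is about 0, but the corner features and the geometry (about 79 of 82 mm in) suggest slightly low, about -0.007. Nudge in 3 mm more, then measure.

>>> apply_moves --series '[[[0,-0.02,0,0,0,0],[0,-0.02,0,0,0,0],[0,-0.02,0,0,0,0],[0,0,0,0,0,0],[0,0,0,0,0,0]]]'

```text
clock: 12.72
eef_pos: [534.5, -50.5, 6.5]
tool_rot: [3.137, -0.001, -1.769]
force: [-5.0, 2.5, -1.7]
width: 33.2
```

```bash
cat >> tilt.py <<'E'
T=np.array([b[1] for b,_,_ in out]);print("median",np.median(T),"sem",T.std()/len(T)**.5, len(T))
E
python3 st.py; python3 tilt.py | grep -E "median|28[0-9]\. |29[0-9]\. "; python3 tilt.py | grep median
```

```text
[534.5 -50.5   6.5] [ 3.13729852e+00 -6.90193432e-04 -1.76859241e+00] along -41.16751281500767 lat 1.7340433707565768 F [-5.   2.5 -1.7] 33.21424230601476 12.725 0.4467959073828417
[ 0.041 -0.007  0.01 ]
[ 3.17e-01 -6.00e-03  1.60e+01 -1.53e+02  6.80e+01 -4.00e+00] [289. 254.] [-0.2 -5. ]
[ 5.00e-03 -2.00e-02  2.80e+01 -1.57e+02  6.60e+01  9.00e+00] [290. 248.] [-0.3 -4.3]
median -0.005999999999999922 sem 0.003685502268853351 37
median -0.006999999999999923 sem 0.003882832585740584 36
```

>>> apply_moves --series '[[[0,-0.05,0,0,0,0],[0,-0.04,0,0,0,0],[0,0,0,0,0,0],[0,0,0,0,0,0],[0,0,0,0,0,0]]]'

```text
clock: 13.45
eef_pos: [538.2, -51.9, 6.4]
tool_rot: [3.136, -0.002, -1.769]
force: [-6.9, 1.0, -0.4]
width: 33.6
```

```bash
python3 st.py; python3 tilt.py | grep -E "median|28[0-9]\. |29[0-9]\. "; python3 tilt.py | grep median
```

```text
[538.2 -51.9   6.4] [ 3.13622002e+00 -1.80655424e-03 -1.76890129e+00] along -37.22059784693512 lat 1.0700584281735228 F [-6.9  1.  -0.4] 33.58968014517796 13.45 0.4579047800075926
[ 0.051 -0.017  0.007]
[ 3.09e-01  2.00e-03  1.60e+01 -1.53e+02  6.80e+01 -4.00e+00] [289. 254.] [-0.2 -5.4]
[ 8.10e-02 -1.00e-02  2.80e+01 -1.57e+02  6.60e+01  9.00e+00] [290. 248.] [-0.3 -4.7]
median 0.004000000000000087 sem 0.003944172297948727 38
median 0.002000000000000085 sem 0.0038970898493386314 39
```

Tilt is now about +0.003 with almost no vertical load. Relax the push, open, and lift clear.

>>> apply_moves --series '[[[0,0.05,0,0,0,0],[0,0,0,0,0,0],[0,0,0,0,0,0],[0,0,0,0,0,0],[0,0,0,0,0,0]]]'

```text
clock: 14.18
eef_pos: [538.3, -51.8, 6.6]
tool_rot: [3.141, -0.001, -1.769]
force: [-4.5, -1.0, -4.8]
width: 33.0
```

>>> apply_moves --series '[[[0,0,0,0,0,0],[0,0,0,0,0,0],[0,0,0,0,0,0],[0,0,0,0,0,0],[0,0,0,0,0,0]]]' --claw 1

```text
clock: 14.8
eef_pos: [539.2, -51.4, 6.9]
tool_rot: [-3.141, 0.0, -1.769]
force: [-0.3, 0.5, 0.1]
width: 85.5
```

```bash
python3 st.py; python3 tilt.py | grep -E "median|28[0-9]\. |29[0-9]\. "; python3 tilt.py | grep median
```

```text
[539.2 -51.4   6.9] [-3.14089508e+00  2.57777559e-04 -1.76899126e+00] along -36.315243606507245 lat 1.7153976507126238 F [-0.3  0.5  0.1] 85.4587621902625 14.8 0.4491474401332851
[-0.007  0.002  0.006]
[   0.331    0.      16.    -153.      68.      -4.   ] [289. 254.] [-0.2 -5.4]
median 0.003000000000000086 sem 0.0039399561061864916 38
median 0.006000000000000089 sem 0.004188951193786196 37
```

>>> apply_moves --series '[[[0,0,-0.5,0,0,0],[0,0,-0.8,0,0,0],[0,0.2,-0.9,0,0,0],[0,0.2,-0.9,0,0,0],[0,0.2,-0.9,0,0,0]]]'

```text
clock: 15.52
eef_pos: [509.0, -45.6, 208.2]
tool_rot: [-3.141, -0.0, -1.769]
force: [0.6, 0.2, 0.7]
width: 85.6
```

>>> apply_moves --series '[[[-0.9,0,0,0,0,0],[-0.9,0,0,0,0,0],[-0.9,0,0,0,0,0],[-0.9,0,0,0,0,0],[-0.9,0,0,0,0,0]]]'

```text
clock: 16.15
eef_pos: [554.0, 176.3, 206.8]
tool_rot: [-3.141, -0.0, -1.769]
force: [0.0, -0.2, -0.2]
width: 85.4
```

```bash
python3 st.py|head -1; for i in 1 2 3; do python3 tilt.py | grep -E "median|28[0-9]\. |29[0-9]\. ";done
python3 - <<'E'
from h import *
t=viewer.get_image("top");s=viewer.get_image("scene")
a=cv2.resize(t[140:290,290:410],(480,600),interpolation=cv2.INTER_CUBIC)
b=cv2.resize(s[165:285,230:310],(320,480),interpolation=cv2.INTER_CUBIC)
b=np.vstack([b,np.zeros((120,320,3),np.uint8)])
cv2.imwrite("pics/f1.png",np.hstack([a,b]))
E
```

```text
[554.  176.3 206.8] [-3.14118299e+00 -2.17874598e-04 -1.76911023e+00] along -66.84742182006771 lat 227.8435544137236 F [ 0.  -0.2 -0.2] 85.36443604100567 16.15 0.9243343832054948
median 0.009000000000000091 sem 0.004304887664715692 34
median 0.005000000000000088 sem 0.004418518475233305 34
median 0.002000000000000085 sem 0.004469997162814374 35
```

View pics/f1.png

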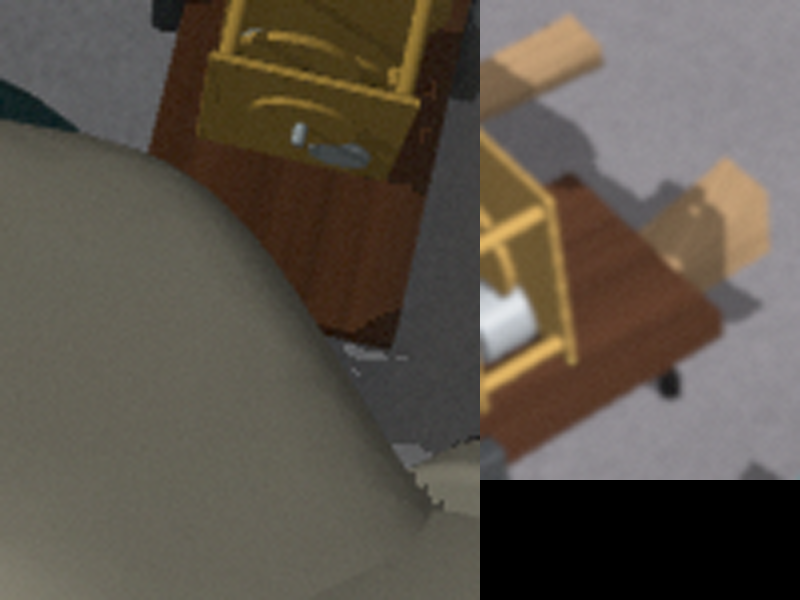

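Scene crop: the wedge sits under the edge with its thick end out (top corners at scene px (292,204.5) and (302.5,212.5)), and the board stays up. The arm blocks the top view. I'll compute the wedge pose relative to the board from the scene picture.

Run:
```python
from h import *
n=-.19885;u=np.array([np.cos(n),np.sin(n),0]);v=np.array([-u[1],u[0],0]);m=np.array([574.5,-60.3,0])
P=[("thick -v top",(292,204.5),45),("thick +v top",(302.5,212.5),45),("thick +v bot",(302.5,225),0),
("board +v top corner",((722-480)/4+230,165+322/4),44),("board -v top corner",((572-480)/4+230,165+176/4),44)]
for k,p,z in P:
    X=ray("scene",p,z)-m;print(k,"along",round(X@u,1),"lat",round(X@v,1))
for w in(17,-17): print(proj("scene",m-68*u+w*v+[0,0,45]),proj("scene",m-68*u+w*v))
```

```text
thick -v top along -66.4 lat -12.0
thick +v top along -68.0 lat 20.7
thick +v bot along -71.8 lat 13.9
board +v top corner along 6.8 lat 75.3
board -v top corner along 2.6 lat -55.5
[301.37900557 211.53319776] [302.0526398  226.63353069]
[291.12519797 202.89634211] [292.06977227 218.00599424]
```

>>> apply_moves --series '[[[-0.6,0.9,-0.3,0,0,0],[-0.6,0.9,-0.3,0,0,0],[-0.9,0,-0.3,0,0,0],[-0.9,0,-0.3,0,0,0],[-0.9,0,0,0,0,0]]]'

```text
clock: 17.02
eef_pos: [505.8, 383.5, 268.3]
tool_rot: [-3.139, 0.001, -1.772]
force: [1.0, 0.7, 0.8]
width: 85.4
```

Run:
```python
from h import *
t=viewer.get_image("top")
cv2.imwrite("pics/f2.png",cv2.resize(t[150:270,300:460],(800,600),interpolation=cv2.INTER_CUBIC))
```

```text
(no output)
```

No more pictures can be viewed, so the final check is numeric: segment the board and wedge in the top image.

Run:
```python
from h import *
t=cv2.imread("pics/f2.png") ;im=viewer.get_image("top")
n=-.19885;u=np.array([np.cos(n),np.sin(n),0]);v=np.array([-u[1],u[0],0]);m=np.array([574.5,-60.3,0])
# row samples across in board frame: profile of pixel colour along v at fixed along, wedge top height
def prof(al,zf,lats):
    z=zf; return [im[tuple(np.round(proj("top",m+al*u+w*v+[0,0,z])[::-1]).astype(int))] for w in lats]
L=np.arange(-90,91,.5)
for al in (-58,-40,-20,-10):
    z=3+.28*(82-al);hsv=cv2.cvtColor(np.array([prof(al,z,L)],np.uint8),cv2.COLOR_BGR2HSV)[0]
    k=(hsv[:,1]>90)&(hsv[:,2]>60);print("wedge",al,L[k].min() if k.any() else None,L[k].max() if k.any() else None)
for al in (8,14,20,28):
    h=cv2.cvtColor(np.array([prof(al,44,L)],np.uint8),cv2.COLOR_BGR2HSV)[0]
    k=(h[:,1]>90);print("board",al,L[k].min(),L[k].max())
A=np.arange(-90,40,.5)
for w in(-50,-40,40,50,0,8):
    px=[im[tuple(np.round(proj("top",m+a*u+w*v+[0,0,44])[::-1]).astype(int))] for a in A]
    h=cv2.cvtColor(np.array([px],np.uint8),cv2.COLOR_BGR2HSV)[0];k=h[:,1]>90;print("along",w,A[k].min(), [tuple(x) for x in h[::20]] if w==0 else "")
```

```text
wedge -58 -17.0 16.0
wedge -40 -17.0 16.0
wedge -20 -17.0 16.5
wedge -10 -17.0 16.5
board 8 -62.5 66.5
board 14 -63.0 65.5
board 20 -63.5 65.5
board 28 -64.0 65.0Traceback (most recent call last):
  File "<stdin>", line 16, in <module>
  File "h.py", line 9, in proj
    c=info or viewer.camera_info(cam);p=np.array(c["K"])@(np.array(c["R"])@X+c["t"]);return p[:2]/p[2]
              ~~~~~~~~~~~~~~~~~~^^^^^
ValueError: time passes only in moves, steps and waits
```

```bash
python3 - <<'E'
from h import *
im=viewer.get_image("top");c=viewer.camera_info("top")
n=-.19885;u=np.array([np.cos(n),np.sin(n),0]);v=np.array([-u[1],u[0],0]);m=np.array([574.5,-60.3,0])
A=np.arange(-90,40,.5)
def sat(w,z):
    px=[im[tuple(np.round(proj("top",m+a*u+w*v+[0,0,z],c)[::-1]).astype(int))] for a in A]
    return cv2.cvtColor(np.array([px],np.uint8),cv2.COLOR_BGR2HSV)[0]
print("edge",[A[sat(w,44)[:,1]>90].min() for w in(-55,-50,-45,-40,-35,-30,30,35,40,45,50,55)])
for w in(-10,-5,0,5,10):
    h=sat(w,45);k=(h[:,1]>90)&(h[:,2]>60);print("thick top edge",w,A[k].min(),h[::12,2].tolist())
E
python3 tilt.py | grep median;python3 tilt.py | grep median
```

```text
edge [np.float64(-4.0), np.float64(-3.5), np.float64(-4.5), np.float64(-3.5), np.float64(-3.0), np.float64(-4.0), np.float64(-2.5), np.float64(-1.5), np.float64(-1.0), np.float64(-2.0), np.float64(-1.5), np.float64(-1.5)]
thick top edge -10 -73.0 [67, 65, 69, 82, 87, 84, 87, 133, 131, 132, 128, 128, 121, 126, 130, 37, 61, 63, 65, 64, 63, 62]
thick top edge -5 -74.5 [60, 63, 66, 82, 87, 84, 91, 138, 137, 133, 129, 130, 129, 125, 119, 40, 64, 61, 63, 63, 62, 60]
thick top edge 0 -73.5 [67, 65, 65, 82, 87, 90, 86, 132, 140, 137, 136, 134, 127, 131, 131, 38, 62, 66, 62, 61, 65, 64]
thick top edge 5 -75.0 [64, 65, 66, 81, 90, 88, 94, 138, 133, 134, 141, 138, 135, 129, 125, 40, 64, 62, 63, 62, 56, 56]
thick top edge 10 -74.0 [64, 64, 64, 84, 83, 88, 92, 136, 140, 137, 134, 137, 143, 138, 131, 40, 55, 58, 59, 58, 59, 59]
median 0.002000000000000085 sem 0.0037747091757051494 41
median 0.002000000000000085 sem 0.003842157855326093 41
```

Everything agrees: the thick end is 68 mm outside the edge (82 mm in), tilt is about +0.002, the wedge is within about 2 mm of centre, and it's square within about 1.5°. Handing in.

```bash
python3 -c "
from cell import ctrl
print(ctrl.finish_job(),ctrl.read_state()['clock'])"
```

```text
the job is handed in; nothing more can be done
the job is handed in; nothing more can be done
```

The board now sits level on the tall wedge, and I handed the job in after about 18 s of robot time. I carried the wedge over and pushed it thin end first under the middle of the front edge. Then I let go and moved the arm clear. I did not touch the slim wedge or the purple and turquoise look-alikes.

Last checks, with the gripper off the wedge:
- **Level:** tracked features in the scene camera put the board's tilt at about +0.002 rad, with single readings between +0.002 and +0.009 and noise of about 0.004.
- **Depth:** in the top camera the thick end is about 68 mm outside the board's edge, so the wedge is about 82 mm in, as intended.
- **Centring:** the top camera puts the wedge within about 2 mm of the middle. A rough corner reading in the scene camera disagreed and suggested about 5 mm.
- **Squareness:** the last fit of the board's edge suggests the wedge is about 1.5° off square.

- **Force peak:** during the push the wedge pressed into the bench, and the readings peaked at about 24 N along and 27 N up. I eased off and finished gently.
- **Not seen:** the last top view could only be checked by numbers, because I had reached the 12-picture limit.

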